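# Stack a light engine and clamp it on the jig

## Robot

A 6-joint arm with a two-finger parallel gripper is mounted at the origin on a cart in front of the work surface, level with it; the furniture and walls round the work are solid. World frame = base frame: x ahead of the robot, y to its left, z up, the work surface at z = 0. Lengths are in mm, angles in rad, forces in N, time in s.
With the tool pointing down it reaches from about 350 to 975 mm from the base axis. Payload 7.1 kg.
Tool frame: the origin (TCP) lies at the very end of the fingers, on their centre line; the grasp point (between the pads) lies ctrl.hold_point_z behind it (ctrl.hold_point_z is the distance from the TCP to the grasp point, in mm); z points along the fingers, y is the line along which they close (so a half turn about z gives the same grasp; the last joint's range is limited). The gripper opens to 88 mm and grips with 3 to 60 N. Pads are 20 mm wide; open, the fingers measure 115 mm over their backs; the gripper's body (75 mm by 178 mm) begins 61 mm behind the grasp point.
Start: joints at [1.286, 0.423, 1.63, -0, 1.089, -0.019], TCP at [164.144, 603.043, 222.675] pointing down, gripper open.
Joint ranges: [-3, 3], [-0.9, 2.11], [0.09, 2.58], [-1.31, 4.45], [0.11, 2.69], [-2.54, 2.54]. Speed limits (rad/s): [2.39, 2.39, 3.01, 3.14, 3.14, 3.14].

## Interface

Orientations are given as a rotation vector (axis times angle).
In Python, from workcell import ctrl gives the robot as it stands. The module is installed in compiled form; this text tells all that it offers.
- The arm moves only by the shell command python3 -m creep 'ROWS'. ROWS is JSON, a list of rows, each an object with "translation": the shift along the tool's x, y, z in mm, a list of three; "angular": the turn, a rotation vector about the tool's x, y, z in rad, a list of three; "jaw": the opening, from 0 (shut) to 1 (fully open). A call has exactly 8 rows; each row is the pose to reach, as a shift and turn from the pose commanded when the call began, along the tool's axes at that moment; what a row does not reach only later rows make up. A row lasts 1/8 s, in which the tool goes at most 62.5 mm and 10.7 degrees, less where a joint would pass 70% of its speed; a pose out of reach is approached as far as the arm can. A call with a gripper value outside its range is refused whole. The fingers move at their own pace and stop on an object; the grip force is fixed at half the most. Time passes only in rows, so rows that repeat a pose let the fingers close, or fill a call up. It gives the time, the measured TCP pose, the force, the opening and the grip force at its end, in the units of the state.
- ctrl.get_obs(): the state, without advancing time (a new reading comes with each control period).
- ctrl.get_image(name): name is "side" or "top" or "wrist"; returns the picture (400x640x3 uint8, red, green, blue); there is no depth.
- ctrl.camera_info(name): a dict with "camera_matrix" (3x3 intrinsics, pixels), "world_from_camera" (4x4, takes a point from camera to world coordinates). Camera axes: x right, y up, looking along -z (the intrinsics and any distortion apply to the point x, -y, -z); pixel columns grow to the right and rows downward; lengths in mm; the calibration is good to about 2 mm. A picture is of the moment at which its call begins: read the wrist's pose just before it. camera_info takes no time and is no camera call; for the wrist camera it gives the pose at the moment of the call.
- ctrl.close_job(): hands the job in; it is judged then, once.
Trained networks look in the newest picture that a camera, given by its name, has taken for a name from the list of things; names that differ only in an ending like _2 or _b are one class to them, and where a whole thing is asked for, a point or a joint stands for the part that bears it (a point fixed in the world has none). Each returns a list of dicts, best first, with "score" (0 to 1); they miss things now and then, are a little off and sometimes report something else, mostly with a low value. They report only what shows in the picture. A call takes as long as a camera call. They do not tell look-alikes from the thing itself.
- ctrl.look_for(camera, label): "rect" ([left, top, right, bottom] in pixels, round what is visible of it).
The state is a dict: "t": time; "qpos": joint angles; "qvel": joint speeds; "joint_torque": joint torques, N m; "ee_pos": TCP position; "orientation": TCP orientation; "ft_force": force on the tool from outside, world axes, zero at the start; "moment": the same for the moment, N m; "width": finger opening in mm; "grasp_force": force on a finger pad.
Only numpy, scipy, OpenCV 4.12 (cv2) and the standard library are available. Lean on these libraries where they do the work, as an engineer would, in place of code of your own. Each camera call takes 0.05 s, during which the arm holds its last target. There are 200 camera calls.

## Task

Build the light engine on the assembly jig: one at a time, lay the three loose discs flat and well centred on the jig's round pedestal, the widest first, then the middle-sized one, then the narrowest on top. Then lower the hold-down frame over both pins at once so that it lies flat on the stack. Leave the multimeter, solder spool, tape roll and bottle where they stand.

Things in the scene. Friction and masses are not known exactly. Their poses are not given: they have to be found in the camera images.
- jig_seat (a point): centre of the top face of the jig's round bare-metal pedestal (48 mm across), 20 mm above the bench, z up. The fixed dark steel base plate, 110 x 220 mm, has its top face 14 mm above the bench. Two pins stand on this point's y axis, 75 mm to either side; there is free room for fingers along its x axis (across the line of the pins)
- pin_left (a point): tip of one of the jig's two upright steel pins: 10 mm thick, tapering to a point over the last 12 mm, ending 92 mm above the bench; 75 mm from the pedestal's axis along +y of jig_seat
- pin_right (a point): tip of the other pin, alike, 75 mm from the pedestal's axis along -y of jig_seat
- spreader_center (a point): centre (half-way up) of the widest disc, a loose copper heat spreader with a grooved rim: 70 mm across, 15 mm thick, lying flat on the bench, z up. The three discs start in any order in three places on the left of the jig; about 180 g
- insulator_center (a point): centre (half-way up) of the middle-sized disc, a loose plain smooth insulator of dark plastic: 62 mm across, 15 mm thick, lying flat, z up; about 110 g
- module_center (a point): centre (half-way up) of the narrowest disc, a loose metal light-emitter module with a small round window in its top and four tiny contacts: 54 mm across, 15 mm thick, lying flat, z up; about 90 g
- frame_grip (a point): centre of the grip bar of the loose hold-down frame. The bar is 16 mm wide, 76 mm long (along x) and 16 mm high, bridging over the frame with its centre 38 mm above the frame's underside. z is up
- frame_under (a point): centre of the underside of the hold-down frame: flat grey plate 190 mm long (x axis) x 56 mm wide x 8 mm thick, a square 34 mm window in the middle, a 14 mm through hole 75 mm to either side of it along x. It lies flat on the bench to the right of the jig and is the same either way round. z is up; about 250 g
- multimeter: bystander: multimeter lying on its back on the 2 mm thick red-brown mat behind the jig, 170 x 86 x 49 mm; origin under its centre
- solder_spool: bystander: solder wire spool standing on its flange, 55 mm across, 45 mm high; origin under its centre
- tape_amber: bystander: roll of tape lying flat behind the discs, 75 mm across with an open middle, 19 mm high; origin under its centre; not part of the stack
- flux_bottle: bystander: small capped bottle, 41 mm across, 89 mm high; origin under its centre
- spreader: the widest disc (see spreader_center); origin at the centre of its underside
- insulator: the middle-sized disc; origin at the centre of its underside
- module: the narrowest disc; origin at the centre of its underside
- frame: the hold-down frame; origin at the centre of its underside, x along its length
Mind the look-alikes: they are no part of the job. Of the things shaped like the insulator, the black one is meant.

How it is judged:
By the outcome, as a careful person would: the job done as asked, in the order asked, and still so for the second after the job is handed in, with the robot touching nothing.
It also fails if it takes over 72 s, if anything falls off the work surface, if the arm or the gripper's body presses on something with over 40 N, if the wrist force passes 120 N, or if a joint passes its speed limit or range.

## Working session

There is one attempt and no reset: what is moved stays moved. The work goes in short steps, Python scripts to look and compute and a shell command to move; the robot and the scene stay as the last step left them, time stands still between calls to the robot, and variables do not carry over. Pictures are saved under pics/ and viewed, at most 10 in all, crops included, and the job is handed in when it is done.

```bash
mkdir -p pics
python3 - <<'E'
from workcell import ctrl
import cv2,numpy as np
o=ctrl.get_obs();print({k:np.round(v,3) for k,v in o.items()},ctrl.hold_point_z)
for c in ["top","side"]:
    im=ctrl.get_image(c);cv2.imwrite(f"pics/{c}0.png",im[:,:,::-1])
    i=ctrl.camera_info(c);print(c,{k:np.round(v,3).tolist() if hasattr(v,'__len__') else v for k,v in i.items()})
    for l in ["jig_seat","pin_left","pin_right","spreader","insulator","module","frame","frame_grip","tape_amber","solder_spool","flux_bottle","multimeter"]:
        print(l,[(np.round(d["rect"]).tolist(),round(d["score"],2)) for d in ctrl.look_for(c,l)][:4])
E
```

```text
{'t': np.float64(0.0), 'qpos': array([ 1.286,  0.424,  1.631,  0.   ,  1.089, -0.019]), 'qvel': array([ 0.   , -0.   , -0.   ,  0.   , -0.002,  0.   ]), 'joint_torque': array([ 1.0000e-03, -5.4463e+01, -2.7366e+01,  6.4000e-02,  2.3000e-02,
       -0.0000e+00]), 'ee_pos': array([163.995, 602.549, 221.92 ]), 'orientation': array([-4.160e-01, -3.114e+00,  2.000e-03]), 'ft_force': array([-0.988,  0.228,  0.301]), 'moment': array([-0.043,  0.052, -0.054]), 'grasp_force': np.float64(0.0), 'width': np.float64(87.774)} 18.700000000000003
top {'camera_matrix': [[436.165, 0.0, 325.408], [0.0, 436.165, 203.454], [0.0, 0.0, 1.0]], 'world_from_camera': [[-0.008, 0.99, -0.143, 445.774], [-1.0, -0.011, -0.015, -10.025], [-0.016, 0.142, 0.99, 1267.965], [0.0, 0.0, 0.0, 1.0]]}
jig_seat [([290.0, 200.0, 368.0, 245.0], 0.74), ([244.0, 257.0, 272.0, 281.0], 0.47)]
pin_left [([292.0, 202.0, 368.0, 242.0], 0.93), ([419.0, 229.0, 482.0, 267.0], 0.24)]
pin_right [([290.0, 201.0, 373.0, 248.0], 0.77), ([415.0, 230.0, 484.0, 266.0], 0.73)]
spreader [([246.0, 256.0, 271.0, 281.0], 0.74)]
insulator [([179.0, 2
[... 869 characters left out ...]
, 181.0, 365.0, 245.0], 0.91)]
spreader [([350.0, 267.0, 380.0, 296.0], 0.78)]
insulator [([325.0, 325.0, 351.0, 353.0], 0.79), ([358.0, 143.0, 402.0, 174.0], 0.73), ([307.0, 291.0, 335.0, 313.0], 0.57)]
module [([268.0, 284.0, 291.0, 301.0], 0.54)]
frame [([360.0, 141.0, 399.0, 175.0], 0.82), ([307.0, 180.0, 361.0, 248.0], 0.61), ([348.0, 266.0, 379.0, 294.0], 0.56)]
frame_grip [([364.0, 142.0, 402.0, 174.0], 0.81)]
tape_amber [([252.0, 227.0, 279.0, 250.0], 0.97), ([360.0, 144.0, 401.0, 178.0], 0.4), ([326.0, 328.0, 351.0, 355.0], 0.17)]
solder_spool [([312.0, 155.0, 327.0, 176.0], 0.82)]
flux_bottle [([306.0, 132.0, 320.0, 159.0], 0.75), ([349.0, 269.0, 380.0, 296.0], 0.42)]
multimeter []
```

```bash
cat > h.py <<'E'
from workcell import ctrl
import cv2,numpy as np
def ray(c,px,z,info=None):
    i=info or ctrl.camera_info(c);K=np.array(i["camera_matrix"]);T=np.array(i["world_from_camera"])
    d=np.linalg.inv(K)@[px[0],px[1],1];d=T[:3,:3]@[d[0],-d[1],-d[2]];o=T[:3,3]
    return o+d*(z-o[2])/d[2]
E
python3 - <<'E'
from h import *
a=cv2.imread("pics/top0.png")[135:290,165:500]
cv2.imwrite("pics/c1.png",cv2.resize(a,(790,366),interpolation=cv2.INTER_CUBIC))
for n,r,z in [("spr",[246,256,271,281],7.5),("insA",[179,249,204,272],7.5),("insB",[215,229,236,250],7.5),("mod",[218,190,238,212],7.5),("jig",[291,201,369,245],14),("frame",[419,228,485,266],8),("tape",[265,157,291,184],9)]:
    print(n,ray("top",((r[0]+r[2])/2,(r[1]+r[3])/2),z).round())
for n,r,z in [("spr",[350,267,380,296],7.5),("insA",[325,325,351,353],7.5),("insB",[307,291,335,313],7.5),("mod",[268,284,291,301],7.5)]:
    print(n,ray("side",((r[0]+r[2])/2,(r[1]+r[3])/2),z).round())
E
```

```text
spr [441. 202.   8.]
insA [466. 396.   8.]
insB [525. 299.   8.]
mod [638. 294.   8.]
jig [569.  -4.  14.]
frame [ 497. -353.    8.]
tape [727. 148.   9.]
spr [438. 209.   8.]
insA [464. 389.   8.]
insB [528. 301.   8.]
mod [633. 301.   8.]
```

View pics/c1.png

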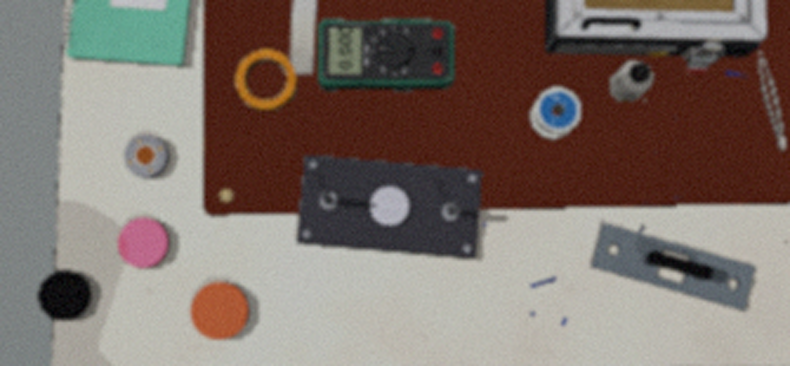

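The disc candidates are the orange copper disc at full-image (258,266), widest, so the spreader. The grey disc with a window at (228,200) is the module. The black disc at (192,260) and the pink one at (226,238) are both insulator-shaped, so black is chosen and pink is the look-alike. The amber ring at (278,170) is tape. The frame is at (452,247) and the jig at (330,222).

```bash
cat >> h.py <<'E'
from scipy.spatial.transform import Rotation as Rn
def to(x,y,z,yaw,o=None):
    "shift/turn in tool axes to bring the TCP to x,y,z pointing straight down, closing line at yaw"
    o=o or ctrl.get_obs();R0=Rn.from_rotvec(o["orientation"])
    ty=np.array([np.cos(yaw),np.sin(yaw),0]);tz=np.array([0,0,-1.])
    R1=Rn.from_matrix(np.c_[np.cross(ty,tz),ty,tz])
    t=R0.inv().apply(np.array([x,y,z])-o["ee_pos"]);a=(R0.inv()*R1).as_rotvec()
    print("trans",t.round(1),"ang",a.round(3),"at",o["ee_pos"].round(1))
E
python3 - <<'E'
from h import *
o=ctrl.get_obs();i=ctrl.camera_info("wrist");R=Rn.from_rotvec(o["orientation"]).as_matrix()
T=i["world_from_camera"];print("cam in tool",(R.T@(T[:3,3]-o["ee_pos"])).round(1),(R.T@T[:3,:3]).round(3).tolist(),np.round(i["camera_matrix"],1).tolist())
to(470,215,260,-0.074); to(440,205,230,-0.074)
E
```

```text
cam in tool [  70.9    1.8 -163.4] [[0.001, 0.965, 0.264], [1.0, -0.0, -0.001], [-0.001, 0.264, -0.965]] [[332.8, 0.0, 320.9], [0.0, 332.8, 203.0], [0.0, 0.0, 1.0]]
trans [-397.1 -294.1  -37.3] ang [ 0.    -0.     1.379] at [164.1 603.  222.7]
trans [-370.7 -311.6   -7.3] ang [ 0.    -0.     1.379] at [164.1 603.  222.7]
```

```bash
python3 -m creep '[{"translation":[-60,-40,-10],"angular":[0,0,0.18],"jaw":1},{"translation":[-384,-303,-27],"angular":[0,0,1.379],"jaw":1},{"translation":[-384,-303,-27],"angular":[0,0,1.379],"jaw":1},{"translation":[-384,-303,-27],"angular":[0,0,1.379],"jaw":1},{"translation":[-384,-303,-27],"angular":[0,0,1.379],"jaw":1},{"translation":[-384,-303,-27],"angular":[0,0,1.379],"jaw":1},{"translation":[-384,-303,-27],"angular":[0,0,1.379],"jaw":1},{"translation":[-384,-303,-27],"angular":[0,0,1.379],"jaw":1}]'
python3 - <<'E'
from h import *
o=ctrl.get_obs();print(o["t"],o["ee_pos"].round(1),o["orientation"].round(3))
i=ctrl.camera_info("wrist");im=ctrl.get_image("wrist");cv2.imwrite("pics/w1.png",im[:,:,::-1])
for l in ["spreader","insulator","module","jig_seat"]:
    for d in ctrl.look_for("wrist",l)[:3]:
        r=d["rect"];print(l,np.round(r),round(d["score"],2),ray("wrist",((r[0]+r[2])/2,(r[1]+r[3])/2),7.5,i).round(1))
E
```

```text
t: 2.3
ee_pos: [456.3, 207.9, 250.1]
orientation: [2.307, 2.132, 0.001]
ft_force: [0.6, 0.0, -0.6]
width: 88.4
grasp_force: 0.0
2.3 [456.3 207.9 250.1] [2.307e+00 2.132e+00 1.000e-03]
spreader [280. 149. 340. 205.] 0.6 [444.3 205.3   7.5]
spreader [282.   0. 342.  33.] 0.59 [462.  382.7   7.5]
insulator [285.   0. 344.  34.] 0.87 [465.  382.4   7.5]
insulator [346.  64. 405. 119.] 0.56 [529.2 299.7   7.5]
module [445.  59. 495. 112.] 0.97 [637.5 297.7   7.5]
jig_seat [372. 246. 462. 384.] 0.75 [ 5.759e+02 -5.000e-01  7.500e+00]
```

View pics/w1.png

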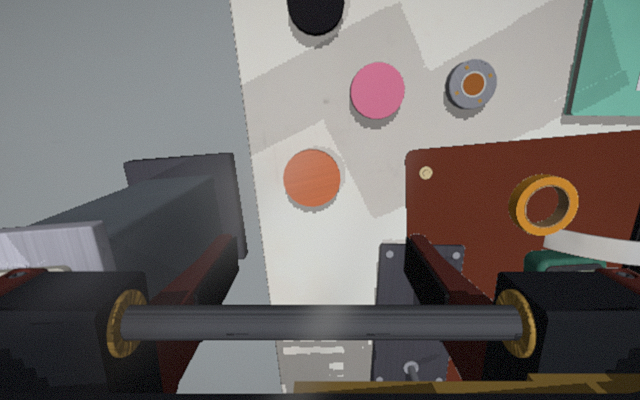

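The view shows the copper disc at (312,178), black at (316,15, cut off), pink at (377,90) and the module at (470,84). Next I refine by colour and ellipse fit.

```bash
cat >> h.py <<'E'
def ell(mask,z,cam="wrist",info=None,near=None):
    m=cv2.morphologyEx(mask.astype(np.uint8),cv2.MORPH_OPEN,np.ones((3,3)))
    cs=cv2.findContours(m,cv2.RETR_EXTERNAL,cv2.CHAIN_APPROX_NONE)[0]
    cs=[c for c in cs if cv2.contourArea(c)>150]
    if near is not None: cs=sorted(cs,key=lambda c:np.hypot(*(c[:,0].mean(0)-near)))
    else: cs=sorted(cs,key=lambda c:-cv2.contourArea(c))
    c=cv2.convexHull(cs[0]); e=cv2.fitEllipse(c)
    p=ray(cam,np.array(e[0])+0,z,info)
    b=c[:,0];w=[np.linalg.norm(ray(cam,b[b[:,0].argmin()],z,info)-ray(cam,b[b[:,0].argmax()],z,info)),np.linalg.norm(ray(cam,b[b[:,1].argmin()],z,info)-ray(cam,b[b[:,1].argmax()],z,info))]
    print("ell px",np.round(e[0],1),"axes",np.round(e[1],1),"world",p.round(1),"diam",np.round(w,1));return p
E
python3 - <<'E'
from h import *
im=cv2.imread("pics/w1.png");hsv=cv2.cvtColor(im,cv2.COLOR_BGR2HSV)
print(hsv[178,312],hsv[203,318],hsv[90,377],hsv[15,316],hsv[84,452],hsv[100,500])
H,S,V=[hsv[...,k] for k in range(3)]
p=ell((H<14)&(S>110)&(V>150),15,near=(312,178))
to(p[0],p[1],60,-0.074)
E
```

```text
[  9 138 187] [  9 152 189] [171 109 201] [144  44  29] [110  16 144] [ 17  12 187]
ell px [311.7 177.8] axes [55.8 56.5] world [445.  207.5  15. ] diam [67.7 67.8]
trans [ -3.1  -9.5 189.6] ang [-0. -0. -0.] at [454.8 209.8 249.6]
```

```bash
python3 -m creep '[{"translation":[-4.6,-8,50],"angular":[0,0,0],"jaw":1},{"translation":[-4.6,-8,100],"angular":[0,0,0],"jaw":1},{"translation":[-4.6,-8,140],"angular":[0,0,0],"jaw":1},{"translation":[-4.6,-8,150],"angular":[0,0,0],"jaw":1},{"translation":[-4.6,-8,150],"angular":[0,0,0],"jaw":1},{"translation":[-4.6,-8,150],"angular":[0,0,0],"jaw":1},{"translation":[-4.6,-8,150],"angular":[0,0,0],"jaw":1},{"translation":[-4.6,-8,150],"angular":[0,0,0],"jaw":1}]'
python3 - <<'E'
from h import *
o=ctrl.get_obs();i=ctrl.camera_info("wrist");im=ctrl.get_image("wrist")[:,:,::-1];cv2.imwrite("pics/w2.png",im)
H,S,V=cv2.split(cv2.cvtColor(im.copy(),cv2.COLOR_BGR2HSV))
p=ell((H<14)&(S>110)&(V>150),15,info=i)
to(p[0],p[1],4,-0.074,o)
E
```

```text
t: 3.55
ee_pos: [447.3, 206.0, 100.5]
orientation: [2.302, 2.137, 0.002]
ft_force: [0.8, 0.5, -0.9]
width: 87.5
grasp_force: 0.0
ell px [317.3 211. ] axes [84.9 87.9] world [446.1 205.5  15. ] diam [68.7 67.7]
trans [-0.7 -1.3 96.5] ang [ 0.001 -0.001 -0.   ] at [447.3 206.  100.5]
```

```bash
python3 -m creep '[{"translation":[-0.7,-1.3,50],"angular":[0,0,0],"jaw":1},{"translation":[-0.7,-1.3,80],"angular":[0,0,0],"jaw":1},{"translation":[-0.7,-1.3,94],"angular":[0,0,0],"jaw":1},{"translation":[-0.7,-1.3,96],"angular":[0,0,0],"jaw":1},{"translation":[-0.7,-1.3,96],"angular":[0,0,0],"jaw":0.6},{"translation":[-0.7,-1.3,96],"angular":[0,0,0],"jaw":0.3},{"translation":[-0.7,-1.3,96],"angular":[0,0,0],"jaw":0.3},{"translation":[-0.7,-1.3,96],"angular":[0,0,0],"jaw":0.3}]'
python3 - <<'E'
from h import *
to(530,60,150,-0.074)
E
```

```text
t: 4.6
ee_pos: [446.0, 205.5, 4.6]
orientation: [2.302, 2.137, 0.002]
ft_force: [-0.4, 0.1, 6.8]
width: 69.5
grasp_force: 30.0
trans [-138.8   94.7 -145.4] ang [ 0.001 -0.001  0.   ] at [446.  205.5   4.6]
```

```bash
python3 -m creep '[{"translation":[0,0,-40],"angular":[0,0,0],"jaw":0.3},{"translation":[-10,5,-95],"angular":[0,0,0],"jaw":0.3},{"translation":[-45,25,-140],"angular":[0,0,0],"jaw":0.3},{"translation":[-90,53,-165],"angular":[0,0,0],"jaw":0.3},{"translation":[-140,85,-185],"angular":[0,0,0],"jaw":0.3},{"translation":[-190,113,-195],"angular":[0,0,0],"jaw":0.3},{"translation":[-236,141,-195],"angular":[0,0,0],"jaw":0.3},{"translation":[-236,141,-195],"angular":[0,0,0],"jaw":0.3}]'
python3 - <<'E'
from h import *
import time
o=ctrl.get_obs();i=ctrl.camera_info("wrist");ctrl.get_image("wrist")
o=ctrl.get_obs();i=ctrl.camera_info("wrist");im=ctrl.get_image("wrist")[:,:,::-1];cv2.imwrite("pics/w3.png",im)
print(o["ee_pos"],o["qvel"].round(2),o["width"])
np.savez("w3.npz",o=o["ee_pos"],r=o["orientation"],T=i["world_from_camera"],K=i["camera_matrix"])
E
```

```text
t: 5.6
ee_pos: [569.8, -43.6, 199.0]
orientation: [2.305, 2.132, 0.001]
ft_force: [-0.0, 1.0, -1.8]
width: 69.1
grasp_force: 30.0
[568.5755487  -41.91790495 198.57855942] [ 0.04 -0.01  0.03  0.01  0.    0.01] 69.31905717246906
```

View pics/w3.png

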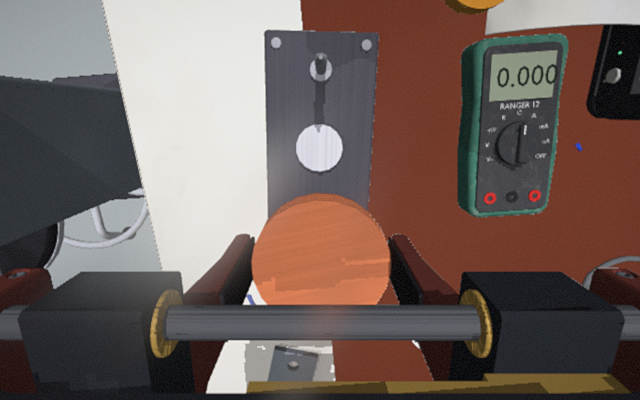

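The pedestal is at (320,148), the left pin at (320,65), and the held copper disc is centred near (320,262) between the pads.

Run:
```python
from h import *
d=np.load("w3.npz");i={"camera_matrix":d["K"],"world_from_camera":d["T"]}
im=cv2.imread("pics/w3.png");H,S,V=cv2.split(cv2.cvtColor(im,cv2.COLOR_BGR2HSV))
pts=[]
m=(V>170)&(S<50);m[:,:270]=0;m[:,370:]=0;m[:115]=0;m[190:]=0
c=ell(m,20,info=i)
print(V[40:90:3,320],V[60:75,305:336:3].tolist())
m=(H<14)&(S>110)&(V>120);m[:185]=0;m[305:]=0;m[:,:245]=0;m[:,395:]=0
cs=max(cv2.findContours(m.astype(np.uint8),0,cv2.CHAIN_APPROX_NONE)[0],key=cv2.contourArea)[:,0]
b=cs[(cs[:,1]<295)&(cs[:,1]>195)];print("disc extremes",b.min(0),b.max(0))
z=d["o"][2]+10.4
w=np.array([ray("wrist",p,z,i) for p in b]) ; A=np.c_[2*w[:,:2],np.ones(len(w))];s=np.linalg.lstsq(A,(w[:,:2]**2).sum(1),rcond=None)[0]
print("held disc",s[:2],"r",np.sqrt(s[2]+s[0]**2+s[1]**2),"tcp",d["o"])
# corner bolts & plate edges at z 14
for p in [(276,43),(367,45),(265,31),(378,33)]: print(p,ray("wrist",p,14,i).round(1))
print("pin base ring",ray("wrist",(320,67),14,i))
```

```text
ell px [318.7 147.3] axes [46.4 46.9] world [570.9  -2.7  20. ] diam [47.3 45.5]
[ 86  84  86  80  98 157 157  56  63  59  65  63 136 138  65  68  67] [[95, 93, 91, 125, 61, 61, 70, 108, 83, 84, 82], [95, 92, 93, 156, 62, 56, 70, 103, 109, 87, 81], [94, 94, 123, 164, 59, 63, 68, 100, 154, 84, 83], [91, 94, 162, 162, 60, 62, 70, 107, 181, 83, 84], [92, 93, 181, 170, 59, 63, 69, 122, 184, 82, 76], [90, 90, 185, 189, 64, 63, 64, 129, 180, 83, 82], [96, 88, 195, 202, 57, 61, 64, 141, 177, 83, 84], [92, 89, 200, 198, 57, 59, 63, 150, 180, 96, 82], [93, 91, 202, 196, 65, 69, 64, 153, 177, 104, 91], [94, 88, 200, 196, 61, 64, 65, 155, 175, 112, 89], [93, 88, 196, 193, 64, 65, 61, 161, 190, 108, 96], [96, 90, 199, 195, 67, 62, 62, 177, 199, 97, 91], [91, 90, 189, 198, 74, 63, 60, 183, 197, 83, 94], [93, 92, 182, 192, 98, 63, 73, 191, 200, 81, 93], [93, 95, 174, 194, 122, 91, 111, 197, 204, 83, 98]]
disc extremes [251 196] [394 294]
held disc [572.59778247 -38.07655711] r 35.401239158883286 tcp [568.5755487  -41.91790495 198.57855942]
(276, 43) [537.8  98.6  14. ]
(367, 45) [624.6  90.2  14. ]
(265, 31) [528.5 109.8  14. ]
(378, 33) [635.5  99.8  14. ]
pin base ring [578.1392716   73.96767337  14.        ]
```

```bash
cat >> h.py <<'E'
from scipy.optimize import least_squares
def proj(P,i):
    T=np.array(i["world_from_camera"]);K=np.array(i["camera_matrix"])
    c=(np.atleast_2d(P)-T[:3,3])@T[:3,:3];c=c*[1,-1,-1];u=c@K.T
    return u[:,:2]/u[:,2:]
def fitcyl(pts,r,zt,zb,x0,i,free_r=False):
    a=np.linspace(0,2*np.pi,120)
    def f(p):
        rr=p[2] if free_r else r
        C=np.c_[p[0]+rr*np.cos(a),p[1]+rr*np.sin(a)]
        q=np.vstack([proj(np.c_[C,np.full(120,z)],i) for z in (zt,zb)]).astype(np.float32)
        h=cv2.convexHull(q)
        return [cv2.pointPolygonTest(h,(float(u),float(v)),True) for u,v in pts]
    s=least_squares(f,list(x0)+([r] if free_r else []),loss="soft_l1",diff_step=1e-3)
    print("fit",s.x.round(2),"rms px",np.sqrt(np.mean(np.square(f(s.x)))).round(2));return s.x
def contour(m,near=None):
    cs=[c for c in cv2.findContours(m.astype(np.uint8),0,cv2.CHAIN_APPROX_NONE)[0] if cv2.contourArea(c)>100]
    c=max(cs,key=cv2.contourArea) if near is None else min(cs,key=lambda c:np.hypot(*(c[:,0].mean(0)-near)))
    return c[:,0]
def cam_at(pos,rv):
    R=Rn.from_rotvec(rv).as_matrix();o=ctrl.get_obs();i=ctrl.camera_info("wrist");R0=Rn.from_rotvec(o["orientation"]).as_matrix()
    T=np.array(i["world_from_camera"]).copy();t=R0.T@(T[:3,3]-o["ee_pos"]);T[:3,:3]=R@R0.T@T[:3,:3];T[:3,3]=pos+R@t
    return {"camera_matrix":i["camera_matrix"],"world_from_camera":T}
E
python3 - <<'E'
from h import *
d=np.load("w3.npz");i={"camera_matrix":d["K"],"world_from_camera":d["T"]}
im=cv2.imread("pics/w3.png");H,S,V=cv2.split(cv2.cvtColor(im,cv2.COLOR_BGR2HSV))
m=(V>150)&(S<60);m[:,:280]=0;m[:,360:]=0;m[:118]=0;m[185:]=0
c=contour(m);print(c.min(0),c.max(0));fitcyl(c,24,20,20,(570,-3),i,True)
m=(H<16)&(S>100)&(V>100);m[:,:240]=0;m[:,400:]=0;m[:180]=0
c=contour(m);
for lim in (232,242,262):
    b=c[(c[:,1]<lim)&(c[:,1]<300)];print(b.min(0),b.max(0));z=d["o"][2]-4.6
    fitcyl(b,35,z+15,z,d["o"][:2],i)
print([ (r,[int(x) for x in (np.where(m[r])[0].min(),np.where(m[r])[0].max())]) for r in range(195,300,8)])
print("pred",proj([d["o"]],i))
im=cv2.imread("pics/w2.png");H,S,V=cv2.split(cv2.cvtColor(im,cv2.COLOR_BGR2HSV))
i=cam_at(np.array([447.3,206,100.5]),np.array([2.302,2.137,.002]))
c=contour((H<16)&(S>90)&(V>60));print(c.min(0),c.max(0));fitcyl(c,35,15,0,(446,205),i)
E
```

```text
[296 124] [342 171]
fit [570.96  -3.19  23.44] rms px 0.34
[262 180] [399 231]
fit [579.63 -39.99] rms px 11.93
[257 180] [399 241]
fit [576.85 -40.43] rms px 12.48
[251 180] [399 261]
fit [573.35 -41.42] rms px 13.85
[(195, [305, 399]), (203, [286, 399]), (211, [276, 399]), (219, [268, 399]), (227, [264, 399]), (235, [260, 391]), (243, [255, 386]), (251, [253, 389]), (259, [251, 390]), (267, [252, 389]), (275, [253, 388]), (283, [255, 390]), (291, [259, 393]), (299, [263, 397])]
pred [[317.96220521 255.75538668]]
[459 154] [639 299]
fit [629.85 186.12] rms px 35.89
```

Run:
```python
from h import *
d=np.load("w3.npz");i={"camera_matrix":d["K"],"world_from_camera":d["T"]}
im=cv2.imread("pics/w3.png");H,S,V=cv2.split(cv2.cvtColor(im,cv2.COLOR_BGR2HSV))
m=(H<16)&(S>90)&(V>140);m[:,:240]=0;m[:,400:]=0;m[:180]=0;m[300:]=0
c=contour(cv2.morphologyEx(m.astype(np.uint8),cv2.MORPH_OPEN,np.ones((3,3))))
print([ (r,[int(x) for x in (c[c[:,1]==r][:,0].min(),c[c[:,1]==r][:,0].max())]) for r in range(200,300,8)])
b=c[(c[:,1]<240)];z=d["o"][2]-4.6;fitcyl(b,35,z+15,z,d["o"][:2],i);print(d["o"])
im=cv2.imread("pics/w2.png");H,S,V=cv2.split(cv2.cvtColor(im,cv2.COLOR_BGR2HSV))
i=cam_at(np.array([447.3,206,100.5]),np.array([2.302,2.137,.002]))
m=(H<16)&(S>90)&(V>60);m[:,:250]=0;m[:,385:]=0
c=contour(m);print(c.min(0),c.max(0));fitcyl(c,35,15,0,(446,205),i)
```

```text
[(200, [292, 351]), (208, [279, 362]), (216, [271, 371]), (224, [266, 378]), (232, [261, 382]), (240, [257, 386]), (248, [254, 388]), (256, [252, 389]), (264, [252, 388]), (272, [252, 388]), (280, [253, 388]), (288, [257, 386]), (296, [261, 381])]
fit [570.23 -44.19] rms px 0.46
[568.5755487  -41.91790495 198.57855942]
[273 166] [361 253]
fit [446.18 203.93] rms px 0.94
```

Run:
```python
from h import *
to(569.3,-0.9,25.2,-0.08)
```

```text
trans [ 39.8  -1.4 173.1] ang [-0.001 -0.     0.005] at [567.9 -40.8 198.3]
```

```bash
python3 -m creep '[{"translation":[25,-1,10],"angular":[0,0,0],"jaw":0.3},{"translation":[39.8,-1.4,60],"angular":[0,0,0],"jaw":0.3},{"translation":[39.8,-1.4,115],"angular":[0,0,0],"jaw":0.3},{"translation":[39.8,-1.4,150],"angular":[0,0,0],"jaw":0.3},{"translation":[39.8,-1.4,165],"angular":[0,0,0],"jaw":0.3},{"translation":[39.8,-1.4,171],"angular":[0,0,0],"jaw":0.3},{"translation":[39.8,-1.4,172.5],"angular":[0,0,0],"jaw":0.3},{"translation":[39.8,-1.4,173],"angular":[0,0,0],"jaw":0.3}]'
python3 - <<'E'
from h import *
to(569.3,-0.9,24.8,-0.08)
E
```

```text
t: 6.7
ee_pos: [571.0, -0.8, 26.9]
orientation: [2.301, 2.137, 0.002]
ft_force: [0.3, 0.3, -1.5]
width: 69.5
grasp_force: 30.0
trans [-0.3 -1.7  2.1] ang [ 0.002 -0.     0.006] at [571.   -0.8  26.9]
```

```bash
python3 -m creep '[{"translation":[-0.3,-1.7,1],"angular":[0,0,0],"jaw":0.3},{"translation":[-0.3,-1.7,1.8],"angular":[0,0,0],"jaw":0.3},{"translation":[-0.3,-1.7,2],"angular":[0,0,0],"jaw":0.3},{"translation":[-0.3,-1.7,2],"angular":[0,0,0],"jaw":0.3},{"translation":[-0.3,-1.7,2],"angular":[0,0,0],"jaw":0.3},{"translation":[-0.3,-1.7,2],"angular":[0,0,0],"jaw":0.3},{"translation":[-0.3,-1.7,2],"angular":[0,0,0],"jaw":0.3},{"translation":[-0.3,-1.7,2],"angular":[0,0,0],"jaw":0.3}]'
python3 - <<'E'
from h import *
to(569.3,-0.9,24.8,-0.08)
E
```

```text
t: 7.7
ee_pos: [568.5, -1.1, 24.6]
orientation: [2.302, 2.137, 0.0]
ft_force: [-3.0, 1.0, 6.6]
width: 69.5
grasp_force: 30.0
trans [ 0.2  0.8 -0.2] ang [0.    0.    0.006] at [568.5  -1.1  24.6]
```

```bash
python3 -m creep '[{"translation":[0,0,-0.3],"angular":[0,0,0],"jaw":1},{"translation":[0,0,-0.3],"angular":[0,0,0],"jaw":1},{"translation":[0,0,-10],"angular":[0,0,0],"jaw":1},{"translation":[0,0,-60],"angular":[0,0,0],"jaw":1},{"translation":[0,0,-120],"angular":[0,0,0],"jaw":1},{"translation":[-20,0,-165],"angular":[0,0,0],"jaw":1},{"translation":[-40,0,-174],"angular":[0,0,0],"jaw":1},{"translation":[-40,0,-174],"angular":[0,0,0],"jaw":1}]'
python3 - <<'E'
from h import *
for k in range(3): ctrl.get_image("wrist")
o=ctrl.get_obs();i=ctrl.camera_info("wrist");im=ctrl.get_image("wrist")[:,:,::-1].copy();cv2.imwrite("pics/w4.png",im)
print(o["ee_pos"],o["qvel"].round(2),o["orientation"])
H,S,V=cv2.split(cv2.cvtColor(im,cv2.COLOR_BGR2HSV))
m=(H<16)&(S>90)&(V>140);m[:,:240]=0;m[:,400:]=0;m[230:]=0
c=contour(m);print(c.min(0),c.max(0));fitcyl(c,35,35,20,(570,-3),i)
E
```

```text
t: 8.7
ee_pos: [565.3, -41.9, 198.0]
orientation: [2.304, 2.135, 0.001]
ft_force: [-0.3, 0.6, 0.7]
width: 88.0
grasp_force: 0.0
[564.28770422 -40.51797336 195.87487838] [ 0.01  0.01 -0.   -0.    0.   -0.  ] [-2.30057    -2.13562888  0.00318235]
[287 113] [358 185]
fit [569.9   -2.19] rms px 0.53
```

View pics/w4.png

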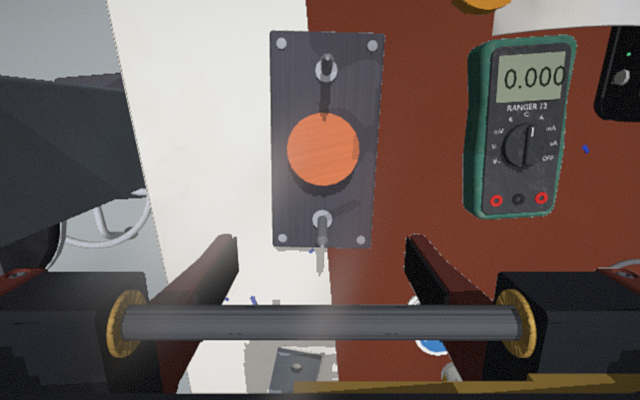

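The copper disc sits on the pedestal at (323,149). The pins are at about (326,70) and (322,220) and the plate bolts at its corners. I'll check centring against the bolts.

Run:
```python
from h import *
im=cv2.imread("pics/w4.png");i=ctrl.camera_info("wrist");o=ctrl.get_obs();print(o["ee_pos"],o["qvel"].round(3))
g=cv2.cvtColor(im,cv2.COLOR_BGR2GRAY);q=[]
for p in [(281,44),(373,46),(361,240),(282,239)]:
    w=g[p[1]-8:p[1]+9,p[0]-8:p[0]+9]; m=(w>150).astype(np.uint8);n,l,s,c=cv2.connectedComponentsWithStats(m);k=1+s[1:,4].argmax()
    px=c[k]+np.array(p)-8;q.append(ray("wrist",px,14.5,i)[:2]);print(px,s[k],q[-1].round(1))
q=np.array(q);print("centre",q.mean(0));e=q[0]+q[1]-q[2]-q[3];print("y axis yaw",np.arctan2(e[1],e[0])-np.pi/2, np.linalg.norm(q[0]-q[2]),np.linalg.norm(q[1]-q[3]))
to(465,388,230,-0.08);to(637,298,230,-0.08)
```

```text
[564.37783302 -40.37174793 195.83767207] [ 0.005  0.001 -0.005 -0.002  0.002 -0.001]
[280.97333333  42.62666667] [ 4  2  9 10 75] [537.7  99.5]
[372.16071429  44.98214286] [ 4  3  8  9 56] [623.9  91. ]
[360.35  239.275] [ 4  4  8  7 40] [ 604.4 -105.3]
[281.91111111 237.66666667] [ 4  3  8  8 45] [518.  -97.2]
centre [570.9897828   -2.98733451]
y axis yaw -0.09938304497857375 215.3703915071265 215.93078767329936
trans [ 419.9 -130.9  -33.6] ang [-0.003 -0.     0.006] at [564.4 -40.4 195.8]
trans [342.8  47.3 -34.2] ang [-0.003 -0.     0.006] at [564.4 -40.4 195.8]
```

```bash
python3 -m creep '[{"translation":[55,-17,-5],"angular":[0,0,0],"jaw":1},{"translation":[115,-35,-5],"angular":[0,0,0],"jaw":1},{"translation":[175,-54,-5],"angular":[0,0,0],"jaw":1},{"translation":[235,-73,0],"angular":[0,0,0],"jaw":1},{"translation":[295,-92,20],"angular":[0,0,0],"jaw":1},{"translation":[350,-110,40],"angular":[0,0,0],"jaw":1},{"translation":[400,-125,60],"angular":[0,0,0],"jaw":1},{"translation":[419,-131,66],"angular":[0,0,0],"jaw":1}]'
cat >> h.py <<'E'
def look(n,k=3):
    for _ in range(k): ctrl.get_image("wrist")
    o=ctrl.get_obs();i=ctrl.camera_info("wrist");im=ctrl.get_image("wrist")[:,:,::-1].copy();cv2.imwrite(f"pics/{n}.png",im)
    H,S,V=cv2.split(cv2.cvtColor(im,cv2.COLOR_BGR2HSV));print("tcp",o["ee_pos"].round(2),"qv",np.abs(o["qvel"]).max().round(3))
    return o,i,im,H.astype(int),S.astype(int),V.astype(int)
E
python3 - <<'E'
from h import *
o,i,im,H,S,V=look("w5")
m=(V<60);m[:,:240]=0;m[:,400:]=0;m[268:]=0
c=contour(m,(318,200));print(c.min(0),c.max(0));c=c[(c[:,0]>242)&(c[:,0]<398)&(c[:,1]<266)]
p=fitcyl(c,31,15,0,(464,388),i)
y=o["orientation"];to(p[0]-1.5,p[1]+.7,4.5,-0.08,o);to(p[0]-1.5,p[1]+.7,4.5,-0.08)
E
```

```text
t: 9.9
ee_pos: [463.2, 388.9, 128.8]
orientation: [-2.298, -2.142, 0.006]
ft_force: [0.0, 0.2, -0.4]
width: 87.5
grasp_force: 0.0
tcp [465.03 386.64 130.69] qv 0.038
[286 154] [355 224]
fit [467.03 394.48] rms px 1.6
trans [8.800e+00 1.000e-01 1.262e+02] ang [-0.001  0.002  0.008] at [465.  386.6 130.7]
trans [  9.4  -0.7 126.8] ang [-0.001  0.001  0.006] at [465.6 385.9 131.3]
```

View pics/w5.png

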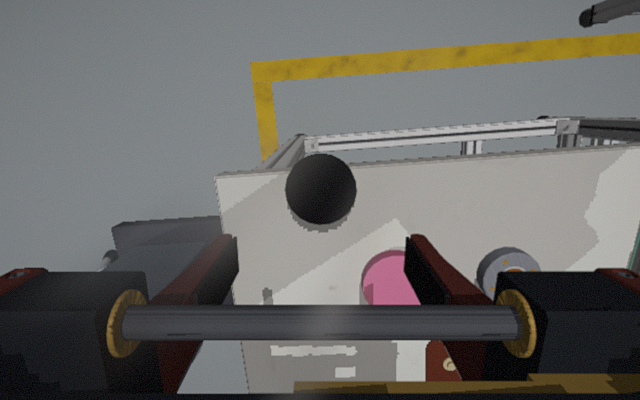

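The black disc is at (321,189), right at the bench's edge. The pink look-alike at (390,275) stays.

Run:
```python
from h import *
im=cv2.imread("pics/w5.png");i=cam_at(np.array([465.03,386.64,130.69]),ctrl.get_obs()["orientation"])
V=im.max(2)
print(V[145:235:3,320].tolist());print(V[189,280:292].tolist(),V[189,350:362].tolist())
for t in (50,70,85):
    m=V<t;m[:,:260]=0;m[:,380:]=0;m[:150]=0;m[240:]=0
    c=contour(m,(320,190));print(c.min(0),c.max(0));fitcyl(c,31,15,0,(465,392),i);fitcyl(c,31,15,0,(465,392),i,True)
```

```text
[115, 181, 146, 46, 48, 42, 41, 41, 42, 39, 30, 27, 29, 27, 28, 24, 23, 25, 23, 21, 9, 20, 23, 28, 12, 27, 30, 105, 104, 140]
[157, 158, 165, 160, 133, 82, 55, 50, 56, 51, 50, 52] [35, 39, 39, 44, 42, 44, 97, 152, 166, 162, 163, 165]
[288 154] [355 223]
fit [470.67 392.05] rms px 4.65
fit [469.65 393.27  27.51] rms px 2.99
[286 154] [355 224]
fit [466.84 394.75] rms px 1.3
fit [466.84 394.95  29.89] rms px 0.33
[285 154] [356 224]
fit [466.7  394.88] rms px 1.04
fit [466.77 394.89  30.17] rms px 0.49
```

```bash
python3 -m creep '[{"translation":[9,-0.9,50],"angular":[0,0,0],"jaw":1},{"translation":[9,-0.9,90],"angular":[0,0,0],"jaw":1},{"translation":[9,-0.9,115],"angular":[0,0,0],"jaw":1},{"translation":[9,-0.9,125],"angular":[0,0,0],"jaw":1},{"translation":[9,-0.9,126],"angular":[0,0,0],"jaw":1},{"translation":[9,-0.9,126],"angular":[0,0,0],"jaw":0.6},{"translation":[9,-0.9,126],"angular":[0,0,0],"jaw":0.3},{"translation":[9,-0.9,126],"angular":[0,0,0],"jaw":0.3}]'
python3 - <<'E'
from h import *
ctrl.get_image("wrist");o=ctrl.get_obs();print(o["width"],o["grasp_force"],o["ee_pos"]);to(569.2,-3,100,-0.08);to(569.2,-3,36+3.5,-0.08)
E
```

```text
t: 11.1
ee_pos: [465.8, 396.1, 6.4]
orientation: [2.302, 2.138, 0.002]
ft_force: [2.1, 0.4, 5.5]
width: 61.5
grasp_force: 26.1
60.864040884233695 30.001954436302185 [465.85012658 396.11144653   6.44296458]
trans [-390.3  132.6  -93.7] ang [ 0.001 -0.001  0.006] at [465.9 396.1   6.4]
trans [-390.4  132.5  -33.2] ang [ 0.001 -0.001  0.006] at [465.9 396.1   6.4]
```

```bash
python3 -m creep '[{"translation":[-10,3,-55],"angular":[0,0,0],"jaw":0.3},{"translation":[-60,20,-90],"angular":[0,0,0],"jaw":0.3},{"translation":[-115,39,-115],"angular":[0,0,0],"jaw":0.3},{"translation":[-172,58,-135],"angular":[0,0,0],"jaw":0.3},{"translation":[-230,78,-145],"angular":[0,0,0],"jaw":0.3},{"translation":[-288,98,-145],"angular":[0,0,0],"jaw":0.3},{"translation":[-345,117,-145],"angular":[0,0,0],"jaw":0.3},{"translation":[-389,132.5,-125],"angular":[0,0,0],"jaw":0.3}]'
python3 - <<'E'
from h import *
for k in range(5): ctrl.get_image("wrist")
to(569.2,-1.9,44,-0.08)
E
```

```text
t: 12.15
ee_pos: [570.4, -4.3, 132.0]
orientation: [2.301, 2.135, 0.004]
ft_force: [0.5, 0.5, -1.7]
width: 61.4
grasp_force: 30.0
trans [-0.2  0.7 86.6] ang [-0.001 -0.     0.006] at [568.5  -1.7 130.6]
```

```bash
python3 -m creep '[{"translation":[-0.2,0.7,30],"angular":[0,0,0],"jaw":0.3},{"translation":[-0.2,0.7,60],"angular":[0,0,0],"jaw":0.3},{"translation":[-0.2,0.7,78],"angular":[0,0,0],"jaw":0.3},{"translation":[-0.2,0.7,85],"angular":[0,0,0],"jaw":0.3},{"translation":[-0.2,0.7,86.6],"angular":[0,0,0],"jaw":0.3},{"translation":[-0.2,0.7,86.6],"angular":[0,0,0],"jaw":0.3},{"translation":[-0.2,0.7,86.6],"angular":[0,0,0],"jaw":0.3},{"translation":[-0.2,0.7,86.6],"angular":[0,0,0],"jaw":0.3}]'
python3 - <<'E'
from h import *
to(569.2,-1.9,41.6,-0.08)
E
```

```text
t: 13.4
ee_pos: [570.0, -2.3, 44.6]
orientation: [2.302, 2.137, 0.001]
ft_force: [0.3, -0.6, -1.0]
width: 61.2
grasp_force: 30.0
trans [ 0.4 -0.8  3. ] ang [ 0.001 -0.     0.006] at [570.   -2.3  44.6]
```

```bash
python3 -m creep '[{"translation":[0.4,-0.7,1.5],"angular":[0,0,0],"jaw":0.3},{"translation":[0.4,-0.7,2.6],"angular":[0,0,0],"jaw":0.3},{"translation":[0.4,-0.7,3],"angular":[0,0,0],"jaw":0.3},{"translation":[0.4,-0.7,3],"angular":[0,0,0],"jaw":0.3},{"translation":[0.4,-0.7,3],"angular":[0,0,0],"jaw":0.3},{"translation":[0.4,-0.7,3],"angular":[0,0,0],"jaw":0.3},{"translation":[0.4,-0.7,3],"angular":[0,0,0],"jaw":0.9},{"translation":[0.4,-0.7,3],"angular":[0,0,0],"jaw":1}]'
```

```text
t: 14.4
ee_pos: [569.1, -1.8, 41.0]
orientation: [2.302, 2.138, 0.0]
ft_force: [-0.4, -0.1, 0.4]
width: 77.7
grasp_force: 0.0
```

```bash
python3 -m creep '[{"translation":[0,0,-5],"angular":[0,0,0],"jaw":1},{"translation":[0,0,-40],"angular":[0,0,0],"jaw":1},{"translation":[0,0,-95],"angular":[0,0,0],"jaw":1},{"translation":[-20,0,-145],"angular":[0,0,0],"jaw":1},{"translation":[-40,0,-157],"angular":[0,0,0],"jaw":1},{"translation":[-40,0,-157],"angular":[0,0,0],"jaw":1},{"translation":[-40,0,-157],"angular":[0,0,0],"jaw":1},{"translation":[-40,0,-157],"angular":[0,0,0],"jaw":1}]'
python3 - <<'E'
from h import *
o,i,im,H,S,V=look("w6")
m=(H<16)&(S>90)&(V>120);m[:,:240]=0;m[:,400:]=0;m[230:]=0;m[:100]=0
c=contour(m);print(c.min(0),c.max(0));h=cv2.convexHull(c);fitcyl(c,35,35,20,(570,-3),i)
m=(V<60);m[:,:270]=0;m[:,380:]=0;m[205:]=0;m[:100]=0
mm=np.zeros(m.shape,np.uint8);cv2.fillConvexPoly(mm,h,1)
c2=contour(m&(mm>0),(322,148));print(c2.min(0),c2.max(0));fitcyl(c2,31,50,35,(570,-3),i);fitcyl(c2,31,50,35,(570,-3),i,True)
g=cv2.cvtColor(im,cv2.COLOR_BGR2GRAY);q=[]
for p in proj([[537.7,99.5,14.5],[623.9,91,14.5],[604.4,-105.3,14.5],[518,-97.2,14.5]],i).astype(int):
    w=g[p[1]-9:p[1]+10,p[0]-9:p[0]+10];n,l,s,cc=cv2.connectedComponentsWithStats((w>150).astype(np.uint8));k=1+s[1:,4].argmax()
    q.append(ray("wrist",cc[k]+p-9,14.5,i)[:2])
print("plate",np.mean(q,0),np.round(q,1).tolist())
cv2.imwrite("pics/c6.png",cv2.resize(im[20:260,220:420],(600,720))[:600])
to(637,298,130,-0.08)
E
```

```text
t: 15.4
ee_pos: [565.1, -41.1, 196.4]
orientation: [-2.3, -2.137, 0.003]
ft_force: [0.1, 0.2, -0.2]
width: 87.7
grasp_force: 0.0
tcp [565.59 -41.21 197.09] qv 0.006
[285 112] [357 169]
fit [570.    -3.75] rms px 2.21
[303 118] [353 168]
fit [571.05  -4.8 ] rms px 11.87
fit [578.24   2.26  21.95] rms px 4.31
plate [570.94543246  -3.20716504] [[537.5, 99.3], [623.8, 90.6], [604.5, -105.7], [518.0, -97.1]]
trans [343.6  46.3  67.3] ang [-0.001 -0.     0.007] at [565.7 -41.3 197.3]
```

View pics/c6.png

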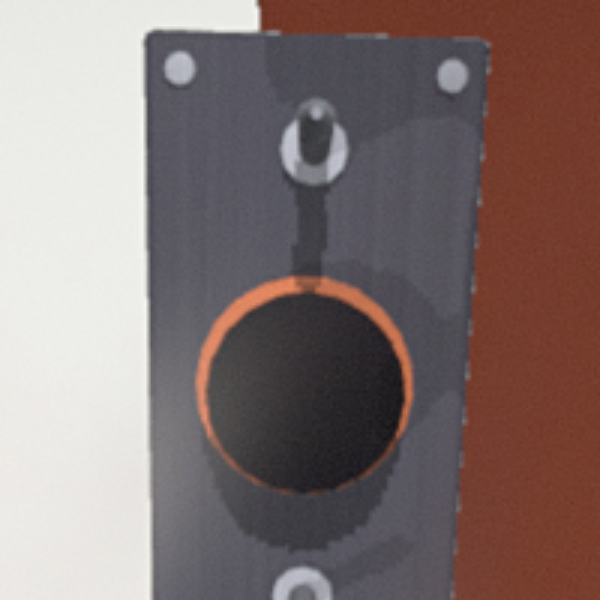

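The black insulator lies concentric on the copper disc, with its outline at about (322,150) and an even copper ring around it. Next is the module.

```bash
python3 - <<'E'
from h import *
i=ctrl.camera_info("wrist")
fitcyl([(288.7,150),(354.7,150),(321.7,116.7),(321.7,184.3)],31,50,35,(570,-3),i);fitcyl([(288.7,150),(354.7,150),(321.7,116.7),(321.7,184.3)],31,50,35,(570,-3),i,True)
E
python3 -m creep '[{"translation":[55,8,0],"angular":[0,0,0],"jaw":1},{"translation":[115,16,0],"angular":[0,0,0],"jaw":1},{"translation":[175,24,10],"angular":[0,0,0],"jaw":1},{"translation":[235,32,30],"angular":[0,0,0],"jaw":1},{"translation":[295,40,50],"angular":[0,0,0],"jaw":1},{"translation":[335,45,64],"angular":[0,0,0],"jaw":1},{"translation":[343,46,67],"angular":[0,0,0],"jaw":1},{"translation":[343,46,67],"angular":[0,0,0],"jaw":1}]'
python3 - <<'E'
from h import *
o,i,im,H,S,V=look("w7")
print(proj([[637,298,15]],i))
cv2.imwrite("pics/c7.png",cv2.resize(im[130:270,230:410],(720,560)))
E
```

```text
fit [570.67  -3.03] rms px 0.28
fit [570.67  -3.02  30.87] rms px 0.24
t: 16.6
ee_pos: [636.8, 296.9, 130.5]
orientation: [-2.301, -2.139, 0.002]
ft_force: [0.7, -1.1, -0.2]
width: 88.0
grasp_force: 0.0
tcp [637.4  295.59 131.69] qv 0.005
[[318.3095951  197.37080337]]
```

View pics/c7.png

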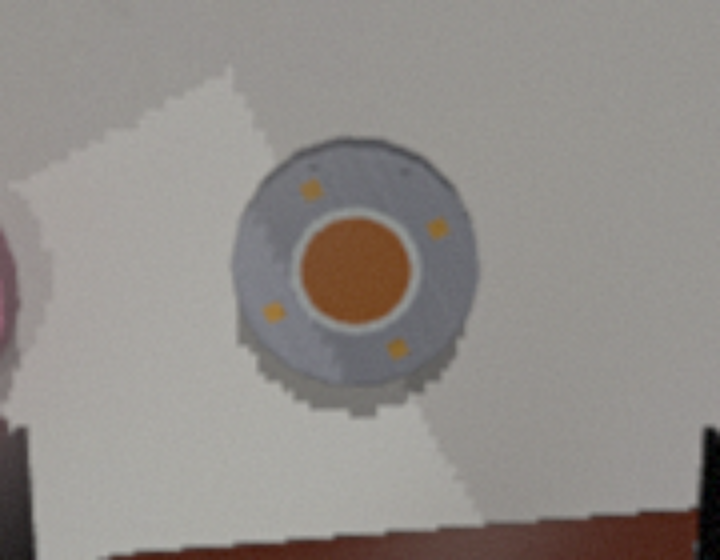

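The module is at (319,197), with the window and four contacts visible.

Run:
```python
from h import *
i=ctrl.camera_info("wrist");im=cv2.imread("pics/w7.png");H,S,V=cv2.split(cv2.cvtColor(im,cv2.COLOR_BGR2HSV))
m=(S>120)&(H<25);m[:,:295]=0;m[:,345:]=0;m[:175]=0;m[225:]=0
p=ell(m,15,info=i,near=(319,197));to(p[0]-1.6,p[1]+1,6,-0.085)
```

```text
ell px [318.5 197.3] axes [25.5 26.1] world [637.3 298.   15. ] diam [22.6 22.5]
trans [  3.2  -2.2 125.8] ang [ 0.001 -0.     0.009] at [637.5 295.6 131.8]
```

```bash
python3 -m creep '[{"translation":[3,-2,50],"angular":[0,0,0],"jaw":1},{"translation":[3,-2,90],"angular":[0,0,0],"jaw":1},{"translation":[3,-2,115],"angular":[0,0,0],"jaw":1},{"translation":[3,-2,124],"angular":[0,0,0],"jaw":1},{"translation":[3,-2,126],"angular":[0,0,0],"jaw":0.8},{"translation":[3,-2,126],"angular":[0,0,0],"jaw":0.5},{"translation":[3,-2,126],"angular":[0,0,0],"jaw":0.2},{"translation":[3,-2,126],"angular":[0,0,0],"jaw":0.2}]'
python3 - <<'E'
from h import *
for k in range(2):ctrl.get_image("wrist")
o=ctrl.get_obs();print(o["width"],o["grasp_force"]);p=o["ee_pos"];to(569.4,-3.1-(298-p[1]),140,-0.08);print(o["ee_pos"])
E
```

```text
t: 17.8
ee_pos: [636.0, 300.4, 6.0]
orientation: [2.302, 2.138, 0.002]
ft_force: [-0.5, 0.5, 3.1]
width: 53.3
grasp_force: 30.0
53.377424017910464 30.001832842826843
trans [-305.1  -44.  -134.2] ang [ 0.001 -0.001  0.006] at [636.  300.4   6. ]
[635.95308826 300.44062195   6.04407512]
```

```bash
python3 -m creep '[{"translation":[-5,0,-55],"angular":[0,0,0],"jaw":0.2},{"translation":[-30,-4,-105],"angular":[0,0,0],"jaw":0.2},{"translation":[-80,-11,-140],"angular":[0,0,0],"jaw":0.2},{"translation":[-138,-20,-150],"angular":[0,0,0],"jaw":0.2},{"translation":[-197,-28,-150],"angular":[0,0,0],"jaw":0.2},{"translation":[-255,-37,-150],"angular":[0,0,0],"jaw":0.2},{"translation":[-300,-43,-140],"angular":[0,0,0],"jaw":0.2},{"translation":[-305,-44,-134],"angular":[0,0,0],"jaw":0.2}]'
python3 - <<'E'
from h import *
for k in range(5): ctrl.get_image("wrist")
to(569.4,-0.7,59,-0.08)
E
```

```text
t: 18.9
ee_pos: [568.0, -3.2, 138.8]
orientation: [-2.305, -2.133, 0.001]
ft_force: [-0.1, 0.7, -1.6]
width: 53.1
grasp_force: 30.0
trans [-1.1 -0.1 80.2] ang [ 0.    -0.     0.007] at [5.695e+02 3.000e-01 1.392e+02]
```

```bash
python3 -m creep '[{"translation":[-1.1,-0.1,30],"angular":[0,0,0],"jaw":0.2},{"translation":[-1.1,-0.1,55],"angular":[0,0,0],"jaw":0.2},{"translation":[-1.1,-0.1,72],"angular":[0,0,0],"jaw":0.2},{"translation":[-1.1,-0.1,79],"angular":[0,0,0],"jaw":0.2},{"translation":[-1.1,-0.1,80],"angular":[0,0,0],"jaw":0.2},{"translation":[-1.1,-0.1,80],"angular":[0,0,0],"jaw":0.2},{"translation":[-1.1,-0.1,80],"angular":[0,0,0],"jaw":0.2},{"translation":[-1.1,-0.1,80],"angular":[0,0,0],"jaw":0.2}]'
python3 - <<'E'
from h import *
to(569.4,-0.7,56.3,-0.08)
E
```

```text
t: 20.15
ee_pos: [569.1, -2.0, 59.6]
orientation: [2.302, 2.137, 0.001]
ft_force: [-0.3, -0.6, -1.2]
width: 53.2
grasp_force: 30.0
trans [1.3 0.2 3.3] ang [ 0.001 -0.     0.006] at [569.1  -2.   59.6]
```

```bash
python3 -m creep '[{"translation":[1,0.2,1.5],"angular":[0,0,0],"jaw":0.2},{"translation":[1,0.2,2.8],"angular":[0,0,0],"jaw":0.2},{"translation":[1,0.2,3.3],"angular":[0,0,0],"jaw":0.2},{"translation":[1,0.2,3.3],"angular":[0,0,0],"jaw":0.2},{"translation":[1,0.2,3.3],"angular":[0,0,0],"jaw":0.2},{"translation":[1,0.2,3.3],"angular":[0,0,0],"jaw":0.2},{"translation":[1,0.2,3.3],"angular":[0,0,0],"jaw":0.8},{"translation":[1,0.2,3.3],"angular":[0,0,0],"jaw":1}]'
```

```text
t: 21.15
ee_pos: [569.1, -0.9, 55.6]
orientation: [2.302, 2.138, -0.0]
ft_force: [-0.3, -0.6, -0.1]
width: 69.8
grasp_force: 0.0
```

```bash
python3 -m creep '[{"translation":[0,0,-5],"angular":[0,0,0],"jaw":1},{"translation":[0,0,-40],"angular":[0,0,0],"jaw":1},{"translation":[0,0,-95],"angular":[0,0,0],"jaw":1},{"translation":[-20,0,-135],"angular":[0,0,0],"jaw":1},{"translation":[-40,0,-142],"angular":[0,0,0],"jaw":1},{"translation":[-40,0,-142],"angular":[0,0,0],"jaw":1},{"translation":[-40,0,-142],"angular":[0,0,0],"jaw":1},{"translation":[-40,0,-142],"angular":[0,0,0],"jaw":1}]'
python3 - <<'E'
from h import *
o,i,im,H,S,V=look("w8")
g=cv2.cvtColor(im,cv2.COLOR_BGR2GRAY);q=[]
for p in proj([[537.7,99.5,14.5],[623.9,91,14.5],[604.4,-105.3,14.5],[518,-97.2,14.5]],i).astype(int):
    w=g[p[1]-9:p[1]+10,p[0]-9:p[0]+10];n,l,s,cc=cv2.connectedComponentsWithStats((w>150).astype(np.uint8));k=1+s[1:,4].argmax()
    q.append(ray("wrist",cc[k]+p-9,14.5,i)[:2])
q=np.array(q);e=q[0]+q[1]-q[2]-q[3];print("plate",q.mean(0),"yaw",np.arctan2(e[1],e[0])-np.pi/2)
m=(S>120)&(H<25)&(V>60);m[:,:303]=0;m[:,342:]=0;m[:130]=0;m[170:]=0
try: ell(m,65,info=i,near=(322,148))
except Exception as ex: print(ex)
a=im[20:260,220:420];cv2.imwrite("pics/c8.png",cv2.resize(a[60:200],(800,560),interpolation=cv2.INTER_CUBIC))
to(497,-290,230,-0.3)
E
```

```text
t: 22.15
ee_pos: [565.4, -40.3, 196.3]
orientation: [-2.3, -2.137, 0.003]
ft_force: [-0.7, -0.2, -0.2]
width: 87.8
grasp_force: 0.0
tcp [565.84 -40.32 196.96] qv 0.005
plate [570.96673968  -3.16623197] yaw -0.09903700994492359
ell px [321.5 154.4] axes [25.4 25.5] world [570.5  -2.9  65. ] diam [22.6 22.1]
trans [-254.   -50.5  -32.8] ang [-0.001  0.     0.226] at [565.9 -40.4 197.2]
```

View pics/c8.png

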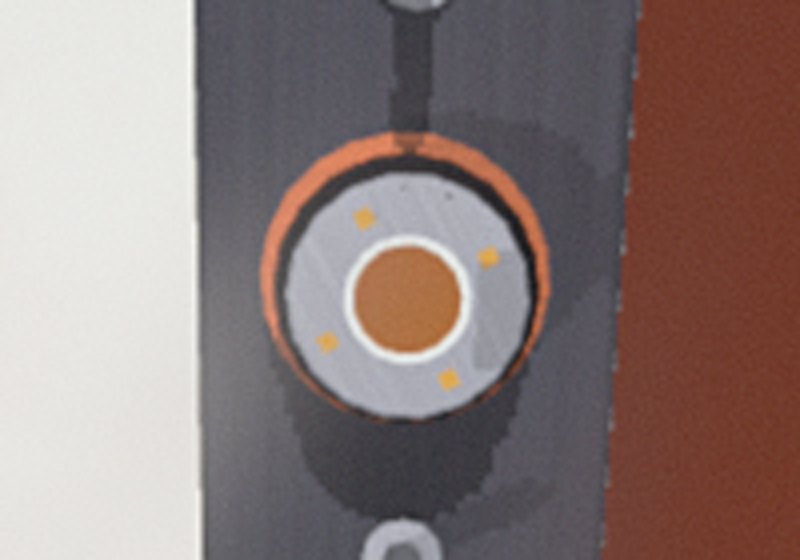

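The module is centred at (321,154), with concentric rings all round. Next is the frame.

```bash
python3 -m creep '[{"translation":[-55,-8,-20],"angular":[0,0,0.03],"jaw":1},{"translation":[-115,-17,-33],"angular":[0,0,0.07],"jaw":1},{"translation":[-175,-27,-33],"angular":[0,0,0.11],"jaw":1},{"translation":[-235,-37,-33],"angular":[0,0,0.15],"jaw":1},{"translation":[-295,-47,-33],"angular":[0,0,0.19],"jaw":1},{"translation":[-345,-55,-33],"angular":[0,0,0.226],"jaw":1},{"translation":[-365,-57,-33],"angular":[0,0,0.226],"jaw":1},{"translation":[-365,-57,-33],"angular":[0,0,0.226],"jaw":1}]'
python3 - <<'E'
from h import *
o,i,im,H,S,V=look("w9");print(o["orientation"])
for l in ["frame","frame_grip"]:
    print(l,[(np.round(d["rect"]).tolist(),round(d["score"],2)) for d in ctrl.look_for("wrist",l)][:2])
E
```

```text
t: 23.35
ee_pos: [482.2, -401.0, 230.4]
orientation: [-2.529, -1.863, -0.0]
ft_force: [0.8, -0.6, -0.7]
width: 88.0
grasp_force: 0.0
tcp [ 482.75 -398.91  230.58] qv 0.008
[-2.52622239e+00 -1.86601820e+00 -3.40362418e-04]
frame [([289.0, 38.0, 342.0, 211.0], 0.66), ([486.0, 3.0, 576.0, 40.0], 0.33)]
frame_grip []
```

View pics/w9.png

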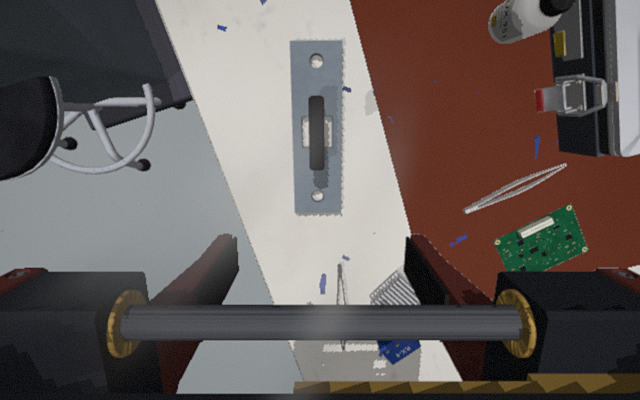

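The frame is at (318,127), with holes at (317,61) and (319,197) and the grip bar at (316,132).

```bash
cat >> h.py <<'E'
def fitframe(m,x0,i,zb=0):
    c=contour(m);c=cv2.convexHull(c)[:,0].astype(float)
    # densify hull
    c=np.vstack([np.linspace(a,b,max(2,int(np.hypot(*(b-a))/3)),endpoint=False) for a,b in zip(c,np.roll(c,-1,0))])
    X=np.array([[sx*95,sy*28,z] for sx in(-1,1) for sy in(-1,1) for z in(zb,zb+8)])
    def f(p):
        R=np.array([[np.cos(p[2]),-np.sin(p[2])],[np.sin(p[2]),np.cos(p[2])]])
        h=cv2.convexHull(proj(np.c_[X[:,:2]@R.T+p[:2],X[:,2]],i).astype(np.float32))
        return [cv2.pointPolygonTest(h,(float(u),float(v)),True) for u,v in c]
    s=least_squares(f,x0,loss="soft_l1",diff_step=1e-3);print("frame",s.x.round(3),"rms",np.sqrt(np.mean(np.square(f(s.x)))).round(2));return s.x
E
python3 - <<'E'
from h import *
o=ctrl.get_obs();i=ctrl.camera_info("wrist");im=cv2.imread("pics/w9.png");H,S,V=[a.astype(int) for a in cv2.split(cv2.cvtColor(im,cv2.COLOR_BGR2HSV))]
print(o["ee_pos"],[(H[y,x],S[y,x],V[y,x]) for x,y in [(300,90),(335,90),(300,205),(280,100),(360,40),(322,180)]])
m=(V<170)&(H>85)&(H<130)&(S>25);m[:,:282]=0;m[:,352:]=0;m[:30]=0;m[225:]=0
m=cv2.morphologyEx(m.astype(np.uint8),cv2.MORPH_OPEN,np.ones((7,7)));c=contour(m);print(c.min(0),c.max(0))
p=fitframe(m,(497,-350,1.25),i)
a,b=ray("wrist",(317,61),4,i),ray("wrist",(318.5,197),4,i);print("holes mid",(a+b)/2,np.linalg.norm(a-b),np.arctan2(*(a-b)[1::-1]))
a,b=ray("wrist",(316.5,96),46,i),ray("wrist",(316.5,169.5),46,i);print("bar",(a+b)/2,np.linalg.norm(a-b),np.arctan2(*(a-b)[1::-1]))
E
```

```text
[ 482.88856707 -399.16904629  230.87160402] [(np.int64(105), np.int64(31), np.int64(130)), (np.int64(108), np.int64(30), np.int64(127)), (np.int64(105), np.int64(29), np.int64(140)), (np.int64(21), np.int64(12), np.int64(207)), (np.int64(8), np.int64(30), np.int64(151)), (np.int64(107), np.int64(24), np.int64(96))]
[291  41] [341 109]
frame [ 496.675 -349.014    1.311] rms 7.67
holes mid [ 495.65428425 -349.22909754    4.        ] 152.74948601499565 1.2820601799144378
bar [ 495.0994951  -347.83479275   46.        ] 73.95053122339438 1.2697873248336187
```

Run:
```python
from h import *
i=ctrl.camera_info("wrist");im=cv2.imread("pics/w9.png");H,S,V=[a.astype(int) for a in cv2.split(cv2.cvtColor(im,cv2.COLOR_BGR2HSV))]
m=(V<165)&(H>80)&(S>10);m[:,:282]=0;m[:,352:]=0;m[:30]=0;m[225:]=0
m=cv2.morphologyEx(cv2.morphologyEx(m.astype(np.uint8),cv2.MORPH_CLOSE,np.ones((5,5))),cv2.MORPH_OPEN,np.ones((15,15)));c=contour(m);print(c.min(0),c.max(0))
p=fitframe(m,(496,-349,1.28),i)
yaw=p[2]-np.pi/2
x,y=p[0]-1.5*np.cos(yaw),p[1]-1.5*np.sin(yaw)
to(x,y,90,yaw);to(x,y,30,yaw)
```

```text
[290  41] [341 116]
frame [ 494.391 -348.269    1.281] rms 6.45
trans [ 52.   -5.4 140.9] ang [-0.    -0.    -0.008] at [ 482.9 -399.2  230.9]
trans [ 52.   -5.4 200.9] ang [-0.    -0.    -0.008] at [ 482.9 -399.2  230.9]
```

```bash
python3 -m creep '[{"translation":[40,-4.4,20],"angular":[0,0,-0.008],"jaw":1},{"translation":[52,-4.4,75],"angular":[0,0,-0.008],"jaw":1},{"translation":[52,-4.4,130],"angular":[0,0,-0.008],"jaw":1},{"translation":[52,-4.4,175],"angular":[0,0,-0.008],"jaw":1},{"translation":[52,-4.4,200],"angular":[0,0,-0.008],"jaw":1},{"translation":[52,-4.4,209],"angular":[0,0,-0.008],"jaw":0.8},{"translation":[52,-4.4,211],"angular":[0,0,-0.008],"jaw":0.6},{"translation":[52,-4.4,211],"angular":[0,0,-0.008],"jaw":0.5}]'
python3 - <<'E'
from h import *
i=ctrl.camera_info("wrist");im=ctrl.get_image("wrist")[:,:,::-1];o=ctrl.get_obs();cv2.imwrite("pics/w10.png",im);print(o["width"]);to(493.9,-348.2,20,-0.289)
E
```

```text
t: 24.65
ee_pos: [494.3, -349.9, 20.9]
orientation: [2.519, 1.874, 0.001]
ft_force: [-0.3, 0.4, -0.8]
width: 61.2
grasp_force: 0.0
56.946899651987934
trans [ 1.7 -0.9  1.1] ang [ 0.002  0.001 -0.003] at [ 494.3 -350.    21.1]
```

Position is good, so I close the jaw.

```bash
python3 -m creep '[{"translation":[1,-0.5,0.5],"angular":[0,0,0],"jaw":0.3},{"translation":[1,-0.5,0.5],"angular":[0,0,0],"jaw":0},{"translation":[1,-0.5,0.5],"angular":[0,0,0],"jaw":0},{"translation":[1,-0.5,0.5],"angular":[0,0,0],"jaw":0},{"translation":[1,-0.5,0.5],"angular":[0,0,0],"jaw":0},{"translation":[1,-0.5,0.5],"angular":[0,0,0],"jaw":0},{"translation":[1,-0.5,0.5],"angular":[0,0,0],"jaw":0},{"translation":[1,-0.5,0.5],"angular":[0,0,0],"jaw":0}]'
python3 - <<'E'
from h import *
to(569.4,-1.5,180,-0.098)
E
```

```text
t: 25.7
ee_pos: [493.3, -348.5, 19.3]
orientation: [-2.521, -1.875, 0.0]
ft_force: [-1.0, 1.0, 1.3]
width: 15.7
grasp_force: 30.0
trans [ 354.2  -27.  -160.7] ang [-0.    -0.    -0.194] at [ 493.3 -348.5   19.3]
```

```bash
python3 -m creep '[{"translation":[0,0,-50],"angular":[0,0,0],"jaw":0},{"translation":[25,-2,-100],"angular":[0,0,-0.02],"jaw":0},{"translation":[70,-5,-130],"angular":[0,0,-0.05],"jaw":0},{"translation":[130,-10,-140],"angular":[0,0,-0.08],"jaw":0},{"translation":[190,-15,-140],"angular":[0,0,-0.11],"jaw":0},{"translation":[250,-19,-140],"angular":[0,0,-0.14],"jaw":0},{"translation":[308,-23,-140],"angular":[0,0,-0.17],"jaw":0},{"translation":[346,-26,-140],"angular":[0,0,-0.194],"jaw":0}]'
python3 - <<'E'
from h import *
for k in range(5): ctrl.get_image("wrist")
to(569.4,-3,126,-0.099)
E
```

```text
t: 26.7
ee_pos: [567.8, -7.0, 158.8]
orientation: [-2.324, -2.112, 0.001]
ft_force: [0.7, 0.3, -3.4]
width: 15.8
grasp_force: 30.0
trans [ 7.1  1.3 32.8] ang [-0.001  0.     0.001] at [567.4 -10.  158.8]
```

```bash
python3 -m creep '[{"translation":[3,0.5,5],"angular":[0,0,0],"jaw":0},{"translation":[7.1,1.3,15],"angular":[0,0,0],"jaw":0},{"translation":[7.1,1.3,25],"angular":[0,0,0],"jaw":0},{"translation":[7.1,1.3,31],"angular":[0,0,0],"jaw":0},{"translation":[7.1,1.3,33],"angular":[0,0,0],"jaw":0},{"translation":[7.1,1.3,33],"angular":[0,0,0],"jaw":0},{"translation":[7.1,1.3,33],"angular":[0,0,0],"jaw":0},{"translation":[7.1,1.3,33],"angular":[0,0,0],"jaw":0}]'
python3 - <<'E'
from h import *
o,i,im,H,S,V=look("w11",1);print(o["orientation"],o["ft_force"])
print("frame holes predicted px",[proj([Rn.from_rotvec(o["orientation"]).apply([s*75,0,19.3-8])+o["ee_pos"]],i).round(1).tolist() for s in(1,-1)])
print("left pin pred",proj([[570.96+75*np.sin(.099),-3.17+75*np.cos(.099),92]],i).round(1))
a=im[60:260,200:440];s=ctrl.get_image("side")[:,:,::-1][140:280,270:400]
t=ctrl.get_image("top")[:,:,::-1]
cv2.imwrite("pics/c11.png",np.hstack([cv2.resize(a,(480,400),interpolation=cv2.INTER_CUBIC),cv2.resize(s,(320,400),interpolation=cv2.INTER_CUBIC)]))
E
```

```text
t: 27.95
ee_pos: [570.2, -2.7, 126.6]
orientation: [2.327, 2.11, 0.001]
ft_force: [-0.1, -0.3, -3.1]
width: 15.8
grasp_force: 30.0
tcp [570.17  -2.68 126.56] qv 0.002
[2.32722765e+00 2.10979773e+00 6.41105622e-04] [-0.11654389  0.56501686 -3.04132915]
frame holes predicted px [[[318.0, 109.5]], [[318.4, 359.2]]]
left pin pred [[319.9 110.6]]
```

View pics/c11.png

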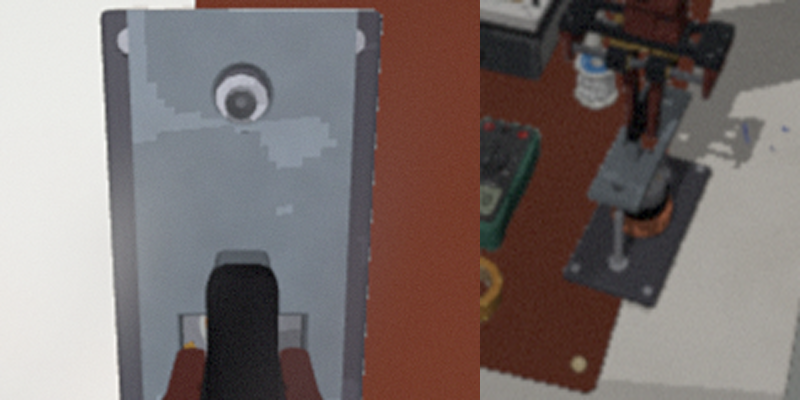

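The picture shows the pin's tip at full-image (320,111), inside the frame hole whose rim is centred near (321,106.5), so the frame needs to go a few mm toward -tool x.

Run:
```python
from h import *
o=ctrl.get_obs();i=ctrl.camera_info("wrist");im=cv2.imread("pics/w11.png")
g=cv2.cvtColor(im,cv2.COLOR_BGR2GRAY)
for r in range(88,128): print(r,g[r,304:340].tolist())
zt=o["ee_pos"][2]-19.3+8
h=ray("wrist",(321,106.5),zt,i);p=ray("wrist",(320,111),92,i);R=Rn.from_rotvec(o["orientation"])
print(h,p,"move in tool axes",R.inv().apply(p-h).round(2))
```

```text
88 [136, 131, 130, 131, 130, 132, 131, 132, 131, 130, 131, 130, 128, 132, 133, 131, 131, 132, 134, 130, 131, 133, 130, 132, 131, 133, 132, 131, 132, 133, 131, 131, 136, 132, 131, 132]
89 [133, 133, 130, 133, 131, 131, 133, 132, 127, 131, 129, 131, 132, 134, 132, 131, 132, 132, 132, 134, 131, 131, 129, 133, 131, 134, 130, 129, 131, 132, 129, 131, 131, 131, 131, 130]
90 [134, 133, 130, 131, 131, 132, 134, 130, 130, 132, 133, 134, 131, 135, 134, 128, 120, 124, 126, 131, 133, 133, 133, 134, 133, 132, 132, 129, 131, 133, 130, 132, 134, 130, 132, 131]
91 [135, 131, 133, 128, 130, 132, 130, 132, 135, 131, 132, 125, 119, 119, 111, 106, 98, 97, 104, 108, 113, 117, 123, 133, 132, 131, 133, 133, 135, 129, 132, 130, 132, 133, 129, 132]
92 [135, 132, 134, 131, 131, 133, 131, 135, 133, 123, 115, 101, 94, 81, 76, 75, 78, 75, 75, 72, 78, 85, 92, 111, 120, 131, 129, 132, 134, 137, 128, 130, 130, 133, 132, 134]
93 [131, 132, 130, 131, 132, 133, 133, 127, 120, 106, 90, 81, 72, 70, 71, 68, 68, 68, 64, 69, 65, 66, 70, 80, 95, 110, 126, 133, 130, 130, 133, 127, 131, 129, 131, 134]
94 [130, 133, 132, 133, 
[... 5396 characters left out ...]
 141, 142, 140, 142, 143]
125 [130, 128, 130, 131, 130, 131, 132, 132, 131, 133, 132, 132, 131, 142, 145, 149, 134, 124, 120, 125, 131, 140, 134, 135, 134, 136, 140, 141, 142, 143, 142, 140, 143, 142, 143, 143]
126 [130, 130, 128, 131, 130, 128, 132, 129, 130, 132, 130, 133, 131, 133, 138, 140, 125, 114, 112, 112, 121, 128, 126, 127, 126, 127, 134, 144, 143, 143, 145, 143, 141, 144, 144, 142]
127 [132, 129, 127, 128, 131, 133, 133, 131, 131, 132, 128, 130, 132, 132, 131, 132, 128, 129, 130, 126, 128, 126, 129, 128, 126, 128, 137, 142, 144, 140, 143, 144, 144, 141, 142, 143]
[579.06464013  73.25081482 115.13712611] [578.30764089  71.2149833   92.        ] move in tool axes [-2.1  -0.56 23.14]
```

```bash
python3 -m creep '[{"translation":[-2.4,-0.3,1],"angular":[0,0,0],"jaw":0},{"translation":[-2.4,-0.3,5],"angular":[0,0,0],"jaw":0},{"translation":[-2.4,-0.3,8],"angular":[0,0,0],"jaw":0},{"translation":[-2.4,-0.3,9],"angular":[0,0,0],"jaw":0},{"translation":[-2.4,-0.3,9],"angular":[0,0,0],"jaw":0},{"translation":[-2.4,-0.3,9],"angular":[0,0,0],"jaw":0},{"translation":[-2.4,-0.3,9],"angular":[0,0,0],"jaw":0},{"translation":[-2.4,-0.3,9],"angular":[0,0,0],"jaw":0}]'
cat >> h.py <<'E'
def pincheck(n):
    o,i,im,H,S,V=look(n,1)
    g=cv2.cvtColor(im,cv2.COLOR_BGR2GRAY);t=cv2.cvtColor(cv2.imread("pics/w11.png"),cv2.COLOR_BGR2GRAY)[104:119,313:328]
    m=cv2.matchTemplate(g[85:130,298:345],t,cv2.TM_CCOEFF_NORMED);_,v,_,l=cv2.minMaxLoc(m)
    tip=np.array(l)+[298+7,85+6.7];R=Rn.from_rotvec(o["orientation"])
    hole=ray("wrist",(320.5,105.5),o["ee_pos"][2]-11.3,i);p=ray("wrist",tip,92,i)
    print("tip",tip,round(v,2),"move in tool axes",R.inv().apply(p-hole).round(2),"ft",o["ft_force"].round(1));return o
E
python3 - <<'E'
from h import *
o=pincheck("w12");print(o["orientation"])
im=cv2.imread("pics/w12.png",0)
for r in range(88,124,2): print(r,im[r,304:340:2].tolist())
E
```

```text
t: 29.15
ee_pos: [569.5, -5.1, 117.4]
orientation: [2.327, 2.11, 0.0]
ft_force: [-0.5, -0.6, -3.6]
width: 15.8
grasp_force: 30.0
tcp [569.47  -5.06 117.33] qv 0.003
tip [321.  105.7] 0.79 move in tool axes [ 0.16  0.26 14.03] ft [ 0.5 -0.8 -2.3]
[2.32757800e+00 2.10991360e+00 1.00575124e-04]
88 [130, 130, 132, 130, 132, 129, 130, 131, 131, 131, 130, 130, 133, 134, 129, 129, 129, 131]
90 [130, 128, 130, 128, 131, 136, 132, 133, 124, 129, 132, 133, 133, 129, 130, 132, 128, 132]
92 [132, 131, 130, 132, 132, 114, 91, 70, 75, 68, 76, 92, 123, 130, 133, 131, 131, 132]
94 [130, 131, 132, 123, 93, 74, 101, 152, 154, 148, 144, 89, 70, 106, 130, 130, 128, 130]
96 [132, 134, 129, 95, 87, 166, 188, 190, 190, 188, 186, 190, 126, 76, 91, 133, 133, 133]
98 [129, 131, 104, 89, 176, 187, 177, 150, 130, 139, 149, 175, 170, 125, 76, 115, 135, 130]
100 [134, 118, 89, 158, 187, 168, 96, 73, 76, 78, 75, 106, 163, 164, 114, 87, 127, 132]
102 [131, 109, 120, 191, 188, 98, 73, 78, 83, 86, 83, 79, 127, 166, 170, 87, 121, 134]
104 [131, 105, 164, 191, 160, 72, 74, 80, 114, 115, 87, 87, 86, 160, 167, 105, 106, 129]
106 [137, 104, 162, 191, 136, 71, 75, 92, 129, 126, 90, 86, 85, 151, 170, 119, 102, 131]
108 [150, 112, 166, 186, 146, 66, 73, 73, 106, 99, 80, 81, 82, 154, 164, 120, 105, 130]
110 [150, 116, 164, 185, 171, 73, 72, 72, 68, 73, 77, 76, 107, 185, 186, 126, 115, 129]
112 [145, 128, 138, 185, 180, 108, 70, 69, 70, 74, 71, 78, 166, 185, 186, 118, 135, 144]
114 [147, 142, 110, 173, 180, 128, 103, 80, 70, 72, 87, 147, 181, 181, 154, 122, 141, 144]
116 [146, 147, 132, 136, 181, 128, 131, 130, 123, 125, 126, 162, 179, 173, 118, 131, 142, 142]
118 [146, 150, 145, 137, 149, 132, 123, 128, 126, 126, 123, 163, 163, 124, 135, 143, 141, 139]
120 [147, 148, 148, 144, 140, 122, 120, 126, 128, 126, 124, 140, 125, 134, 140, 142, 143, 144]
122 [149, 141, 143, 138, 138, 142, 142, 133, 131, 134, 132, 137, 140, 143, 143, 141, 142, 143]
```

The left pin is centred in the hole to about 0.3 mm. I lower the frame partway and watch the force.

```bash
python3 -m creep '[{"translation":[0.1,0.2,3],"angular":[0,0,0],"jaw":0},{"translation":[0.1,0.2,7],"angular":[0,0,0],"jaw":0},{"translation":[0.1,0.2,11],"angular":[0,0,0],"jaw":0},{"translation":[0.1,0.2,15],"angular":[0,0,0],"jaw":0},{"translation":[0.1,0.2,18],"angular":[0,0,0],"jaw":0},{"translation":[0.1,0.2,20],"angular":[0,0,0],"jaw":0},{"translation":[0.1,0.2,20],"angular":[0,0,0],"jaw":0},{"translation":[0.1,0.2,20],"angular":[0,0,0],"jaw":0}]'
python3 - <<'E'
from h import *
o=ctrl.get_obs();print(o["ee_pos"],o["orientation"],o["moment"].round(2))
E
```

```text
t: 30.25
ee_pos: [569.8, -5.0, 97.4]
orientation: [2.328, 2.11, 0.0]
ft_force: [0.1, -0.8, -2.2]
width: 15.9
grasp_force: 30.0
[569.76187902  -5.02149237  97.38540568] [2.32752529e+00 2.10979716e+00 2.31982927e-04] [-0.08  0.07 -0.  ]
```

No contact force, and both pins are 14 mm into the frame. I keep going down.

```bash
python3 -m creep '[{"translation":[0,0,4],"angular":[0,0,0],"jaw":0},{"translation":[0,0,8],"angular":[0,0,0],"jaw":0},{"translation":[0,0,11],"angular":[0,0,0],"jaw":0},{"translation":[0,0,12.5],"angular":[0,0,0],"jaw":0},{"translation":[0,0,13],"angular":[0,0,0],"jaw":0},{"translation":[0,0,13],"angular":[0,0,0],"jaw":0},{"translation":[0,0,13],"angular":[0,0,0],"jaw":0},{"translation":[0,0,13],"angular":[0,0,0],"jaw":0}]'
```

```text
t: 31.25
ee_pos: [569.7, -5.0, 84.3]
orientation: [2.328, 2.11, 0.0]
ft_force: [-0.5, 0.5, -3.0]
width: 15.8
grasp_force: 30.0
```

```bash
python3 -m creep '[{"translation":[0,0,0.5],"angular":[0,0,0],"jaw":0},{"translation":[0,0,1],"angular":[0,0,0],"jaw":0},{"translation":[0,0,1.2],"angular":[0,0,0],"jaw":0},{"translation":[0,0,1.2],"angular":[0,0,0],"jaw":0},{"translation":[0,0,1.2],"angular":[0,0,0],"jaw":0},{"translation":[0,0,1.2],"angular":[0,0,0],"jaw":0},{"translation":[0,0,1.2],"angular":[0,0,0],"jaw":0},{"translation":[0,0,1.2],"angular":[0,0,0],"jaw":0}]'
```

```text
t: 32.25
ee_pos: [569.9, -5.0, 84.3]
orientation: [2.327, 2.11, 0.001]
ft_force: [-4.0, -0.0, 10.4]
width: 16.0
grasp_force: 30.0
```

Seated: contact at exactly the expected height. I release and withdraw.

```bash
python3 -m creep '[{"translation":[0,0,-0.8],"angular":[0,0,0],"jaw":0},{"translation":[0,0,-0.8],"angular":[0,0,0],"jaw":0.3},{"translation":[0,0,-0.8],"angular":[0,0,0],"jaw":0.6},{"translation":[0,0,-0.8],"angular":[0,0,0],"jaw":0.6},{"translation":[0,0,-0.8],"angular":[0,0,0],"jaw":0.6},{"translation":[0,0,-15],"angular":[0,0,0],"jaw":0.6},{"translation":[0,0,-60],"angular":[0,0,0],"jaw":0.8},{"translation":[-20,0,-110],"angular":[0,0,0],"jaw":1}]'
python3 - <<'E'
from h import *
o,i,im,H,S,V=look("w13",4);g=cv2.cvtColor(im,cv2.COLOR_BGR2GRAY)
print(o["ft_force"].round(1),o["width"])
# rendered expectation vs picture: frame outline at z 65..73
yaw=np.pi/2-.099
def W(x,y,z): return [570.96+x*np.cos(yaw)-y*np.sin(yaw),-3.17+x*np.sin(yaw)+y*np.cos(yaw),z]
print("plate corners if flat at 65",proj([W(sx*95,sy*28,73) for sx,sy in((1,1),(1,-1),(-1,-1),(-1,1))],i).round(0).tolist())
m=(V<170)&(H>80)&(H<130)&(S>22);m[:,:230]=0;m[:,410:]=0
for z in (60,65,70): 
    mm=cv2.morphologyEx(cv2.morphologyEx(m.astype(np.uint8),cv2.MORPH_CLOSE,np.ones((5,5))),cv2.MORPH_OPEN,np.ones((9,9)));c=contour(mm)
print(c.min(0),c.max(0))
for c_,l in (("wrist","frame"),("side","frame"),("top","frame")):
    if c_!="wrist": ctrl.get_image(c_)
    print(c_,[(np.round(d["rect"]).tolist(),round(d["score"],2)) for d in ctrl.look_for(c_,l)][:2])
    print("  expected",[f(proj([W(sx*95,sy*28,z) for sx in(1,-1) for sy in (1,-1) for z in (65,73)],i if c_=="wrist" else ctrl.camera_info(c_)),axis=0).round() for f in(np.min,np.max)])
E
```

```text
t: 33.25
ee_pos: [567.4, -24.3, 194.6]
orientation: [-2.325, -2.111, 0.001]
ft_force: [1.4, -0.4, -0.3]
width: 69.3
grasp_force: 0.0
tcp [568.35 -25.17 194.83] qv 0.04
[-0.6 -1.  -0.5] 84.74989733418523
plate corners if flat at 65 [[284.0, 55.0], [354.0, 56.0], [349.0, 273.0], [289.0, 273.0]]
[265  50] [374 274]
wrist [([285.0, 56.0, 356.0, 274.0], 0.7)]
  expected [array([284.,  55.]), array([354., 273.])]
side [([312.0, 179.0, 355.0, 227.0], 0.87)]
  expected [array([313., 179.]), array([355., 226.])]
top [([296.0, 207.0, 362.0, 231.0], 0.58)]
  expected [array([294., 207.]), array([365., 234.])]
```

All three cameras show the frame flat at the expected height on the stack, within 1 px in the wrist and side views. I'm handing in.

```bash
python3 -c "
from workcell import ctrl
print(ctrl.close_job())"
```

```text
the job is handed in; nothing more can be done
None
```

I stacked the spreader, insulator and module in that order, centred to within about 1.5 mm by camera, seated the hold-down frame flat over both pins, and handed the job in at about 34 s of the 72 s; no verdict came back.

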